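# Find the deep bore for the long bit tube

## Robot

A 6-joint arm with a two-finger parallel gripper is mounted at the origin on the work surface. World frame = base frame: x ahead of the robot, y to its left, z up, the work surface at z = 0. Lengths are in m, angles in rad, forces in N, time in s.
With the tool pointing down it reaches from about 0.35 to 0.875 m from the base axis. Payload 15.5 kg.
Tool frame: the origin (TCP) lies between the finger pads; the fingertips stand 14 mm ahead of it and the grasp point (between the pads) lies 5 mm behind it; z points along the fingers, y is the line along which they close (so a half turn about z gives the same grasp; the last joint's range is limited). The gripper opens to 85 mm and grips with 20 to 120 N. Pads are 22 mm wide; open, the fingers measure 114 mm over their backs; the gripper's body (76 mm by 85 mm) begins 54 mm behind the grasp point. The pads swing forward as they close: fully open they stand 13 mm farther back than shut.
Start: joints at [-1.438, 0.494, 1.345, -0, 1.302, -0.096], TCP at [0.142, -0.609, 0.245] pointing down, gripper open.
Joint ranges: [-2.91, 2.91], [-0.82, 2.16], [0.22, 2.67], [-1.22, 4.37], [0.12, 2.79], [-3.08, 3.08]. Speed limits (rad/s): [1.89, 1.89, 2.57, 3.01, 3.01, 3.01].

## Interface

Orientations are given as a unit quaternion [x, y, z, w].
In Python, from cell import status, vision, ctrl, models gives the robot as it stands.
- The arm moves only by the tool servo_tool, never from a script. Its argument "series" is a list of rows, each a list of 3 entries, a list of its own where there are three numbers: the shift along the world's x, y, z as a fraction of full scale, then the turn, a rotation vector about the world's x, y, z as a fraction of full scale, then the gripper command: -1 is fully open, 1 is shut, values between are in proportion. A call has 1 to 5 rows; each row is the pose to reach, as a shift and turn from the pose commanded when the call began, turning the shorter way round; what a row does not reach only later rows make up. Full scale, the value 1, is 100 mm for a shift and 2 pi rad for a turn. A row lasts 1/10 s, in which the tool goes at most 50 mm and 8.59 degrees, less where a joint would pass 70% of its speed; a pose out of reach is approached as far as the arm can. A call with a number of a shift or a turn outside -1 to 1 is refused whole. A call with a gripper value outside its range is refused whole. The fingers move at their own pace and stop on an object; the grip force is fixed at half the most. Time passes only in rows, so rows that repeat a pose let the fingers close. It gives the time, the measured TCP pose, the force, the opening and the grip force at its end, in the units of the state.
- status.get_state(): the state, without advancing time (a new reading comes with each control period).
- vision.camera(name): name is "side" or "top" or "wrist"; returns the picture (420x560x3 uint8, red, green, blue); there is no depth.
- vision.get_calibration(name): a dict with "K" (3x3 intrinsics, pixels), "position" and "rotation" of the camera in the world; the wrist camera has in their place "tool_from_camera" (4x4, takes a point from camera to tool coordinates, whose origin is the TCP and whose axes are the flange's). Camera axes: x right, y up, looking along -z (the intrinsics and any distortion apply to the point x, -y, -z); pixel columns grow to the right and rows downward; lengths in m; the calibration is good to about 2 mm. A picture is of the moment at which its call begins: read the wrist's pose just before it. get_calibration takes no time and is no camera call.
- ctrl.sign_off(): hands the job in; it is judged then, once.
Trained networks look in the newest picture that a camera, given by its name, has taken for a name from the list of things; names that differ only in an ending like _2 or _b are one class to them, and where a whole thing is asked for, a point or a joint stands for the part that bears it (a point fixed in the world has none). Each returns a list of dicts, best first, with "score" (0 to 1); they miss things now and then, are a little off and sometimes report something else, mostly with a low value. They report only what shows in the picture. A call takes as long as a camera call.
- models.spot_in(camera, target): "box" ([left, top, width, height] in pixels, round what is visible of it).
The state is a dict: "clock": time; "joints": joint angles; "joint_vel": joint speeds; "effort": joint torques, N m; "position": TCP position; "eef_rot": TCP orientation; "ft_force": force on the tool from outside, world axes, zero at the start; "ft_torque": the same for the moment, N m; "gripper_width": finger opening in m; "grasp_force": force on a finger pad.
Only numpy, scipy, OpenCV 4.12 (cv2) and the standard library are available. Lean on these libraries where they do the work, as an engineer would, in place of code of your own. Each camera call takes 0.05 s, during which the arm holds its last target. There are 200 camera calls.

## Task

The long drill-bit tube has been left in a bore of the wooden rack that is too shallow for it. Draw it right out onto the rack's ledge and find which of the other two bores is drilled deep enough, then leave it pushed fully home there. It is full of loose bits and its end plate is only a push fit, so slide it along the ledge without lifting it and never press or squeeze it with 40 N or more.

Things in the scene. Friction and masses are not known exactly. Their poses are not given: they have to be found in the camera images.
- rack: Wooden tube rack fixed to the bench: ledge, then three square bores side by side. Origin: bench level, under the middle bore, in the plane of the fin noses (front of the bores). x runs into the bores, y across, z up. The flat ledge, 30 mm high, y -106..106 mm, runs from x = -205 mm to the bores and on as their floor. Dark roof from x = 12 to 160 mm (the rear end), top 92 mm above the bench.
- mouth0 (a point): Mouth of the bore at rack y = +64 mm: mid width, on the ledge surface, in the nose plane; axes as the rack's. Bores are 44 mm wide and high, between upright fins 20 mm wide at y = -96, -32, 32, 96 mm with half-round noses (radius 10 mm, fronts at x = 0).
- mouth1 (a point): Mouth of the middle bore (y = 0), as mouth0. Outside, the bores look alike; inside, only one is deeper than 140 mm, the other two end in solid wood 75 to 95 mm from the noses. Which is deep changes each time, is hidden by the roof and must be felt; the tube starts in a shallow one.
- mouth2 (a point): Mouth of the bore at rack y = -64 mm, as mouth0.
- tube: Pale clear square drill-bit tube, 0.3 to 0.55 kg: body 40 x 40 mm, 140 mm long; black end plate 10 mm thick, 62 wide, 48 high on its outer end, flush underneath, 8 mm above the body's top, ears 11 mm out each side (to hook behind; a pull at the top rocks the tube). Origin: underside, mid width, inner face of the plate; x along the body to the foot (plate -10..0, body 0..140 mm), z up.
- foot (a point): Middle of the lower edge of the tube's inner end (tube x = 140 mm); the last 6 mm are tapered to 34 mm. At the start 50 to 75 mm of the body stand out of the bore, foot inside.
- chest: Bystander: small loose wooden three-drawer chest 110 x 120 mm, 160 mm high. Origin: centre of its underside.
- mallet: Bystander: loose wooden mallet, head 60 x 110 x 60 mm, handle 26 mm thick and 190 mm long to -x. Origin: at bench level where handle meets head (head centre at x = +20 mm).
- glue: Bystander: loose white glue bottle, 60 mm wide, 150 mm high. Origin: centre of its underside.

How it is judged:
On the way:
1. the tube is drawn out of its first bore: its foot is at least 2 mm clear in front of the noses, with the tube still flat on the ledge (x of foot in the frame of rack below -0.002 m and z of tube in the frame of rack above 0.025 m), for 0.2 s.
At the end, for the whole second after the job is handed in: The tube lies flat and at rest in the deep bore, foot first, fully home: the inner face of its end plate within 4 mm of the fin noses, so that all 140 mm of its body are in the rack (x of tube in the frame of rack between -0.004 and 0.006 m and y of tube in the frame of rack between -0.068 and 0.068 m and x of foot in the frame of rack above 0.134 m and z of tube in the frame of rack between 0.026 and 0.034 m and angle between the x axis of tube and the x axis of rack, either way round below 0.08 rad and angle between tube's own z axis and vertical below 0.08 rad and linear speed of tube below 0.02 m/s); the robot touches nothing.
It fails at once if the robot presses on or squeezes the tube with 40 N or more (contact force between tube and the fingers above 40 N).
It fails at once if the tube is lifted more than 10 mm off the ledge, or falls off it (z of any of tube, foot in the frame of rack above 0.04 m or z of any of tube, foot in the frame of rack below 0.02 m).
It fails at once if the chest, the mallet or the glue bottle is moved more than 30 mm (distance of any of chest, mallet, glue from where it was at the start of the episode above 0.03 m).
It also fails if it takes over 72 s, if anything falls off the work surface, if the arm or the gripper's body presses on something with over 40 N, if the wrist force passes 120 N, or if a joint passes its speed limit or range.

## Working session

There is one attempt and no reset: what is moved stays moved. The work goes in short steps, Python scripts to look and compute and a tool call to move; the robot and the scene stay as the last step left them, time stands still between calls to the robot, and variables do not carry over. Pictures are saved under pics/ and viewed, at most 10 in all, crops included, and the job is handed in when it is done.

Besides the shell and the picture viewer there is one more tool, called as name([rows], argument=value, ...), one row to a line, values as JSON. servo_tool: Moves the arm, as the interface text tells. Shift numbers are shares of 100 mm and turn numbers shares of 2 pi rad, none past 1 either way. Its arguments: {"type":"object","properties":{"series":{"type":"array","items":{"type":"array"}}},"required":["series"]}

```bash
ls; mkdir -p pics; cat > h.py <<'E'
import numpy as np,cv2
from cell import status,vision,ctrl,models
def snap(n,f):
    im=vision.camera(n); cv2.imwrite('pics/'+f,im[:,:,::-1]); return im
def px2w(n,u,v,z):
    c=vision.get_calibration(n);K=np.array(c['K']);d=np.linalg.inv(K)@[u,v,1];d=np.array(c['rotation'])@[d[0],-d[1],-d[2]]
    p=np.array(c['position']);return p+d*(z-p[2])/d[2]
E
python3 - <<'E'
from h import *
for n in('top','side'):
    snap(n,n+'1.png'); print(n,vision.get_calibration(n))
    for t in('rack','tube','foot','mallet','chest','glue'):
        print(t,[(np.round(d['box']),round(d['score'],2)) for d in models.spot_in(n,t)[:2]])
E
```

```text
pics
top {'K': array([[465.6597036 ,   0.        , 274.6567142 ],
       [  0.        , 465.6597036 , 207.76278529],
       [  0.        ,   0.        ,   1.        ]]), 'position': array([0.43164653, 0.00142208, 1.30125998]), 'rotation': array([ 0.02844592, -0.01850848, -0.70479426,  0.70859954])}
rack []
tube [(array([273., 194.,  30.,  25.]), 0.88)]
foot [(array([271., 200.,  32.,  18.]), 0.98)]
mallet [(array([114., 164.,  46.,  88.]), 0.69)]
chest [(array([410., 154.,  77.,  63.]), 0.93)]
glue [(array([403., 238.,  33.,  24.]), 0.67)]
side {'K': array([[541.85861633,   0.        , 279.26565866],
       [  0.        , 541.85861633, 202.42323325],
       [  0.        ,   0.        ,   1.        ]]), 'position': array([0.23613328, 1.14644474, 0.94613388]), 'rotation': array([-0.05917181,  0.43810241,  0.89070676, -0.10586051])}
rack [(array([205., 142., 116., 113.]), 0.75)]
tube [(array([277., 181.,  24.,  32.]), 0.58), (array([204., 142., 118., 112.]), 0.45)]
foot [(array([271., 181.,  29.,  32.]), 0.69), (array([207., 145., 118., 114.]), 0.52)]
mallet [(array([186., 280., 114.,  54.]), 0.79), (array([207., 143., 115., 112.]), 0.36)]
chest [(array([276.,  83.,  48.,  65.]), 0.8)]
glue [(array([334., 112.,  22.,  45.]), 0.56)]
```

```bash
python3 - <<'E'
import cv2
a=cv2.imread('pics/top1.png')[100:320,90:500];cv2.imwrite('pics/c1.png',cv2.resize(a,None,fx=1.95,fy=1.95,interpolation=2))
a=cv2.imread('pics/top1.png')[140:280,200:360];cv2.imwrite('pics/c2.png',cv2.resize(a,None,fx=4,fy=4,interpolation=2))
E
```

```text
(no output)
```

View pics/c1.png

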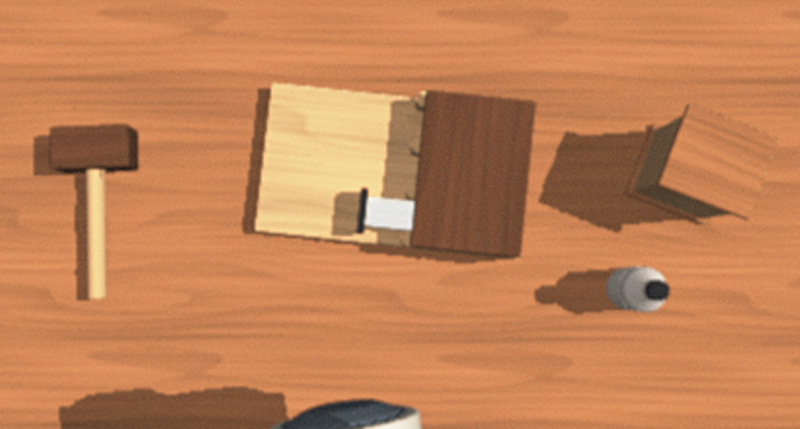

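View pics/c2.png

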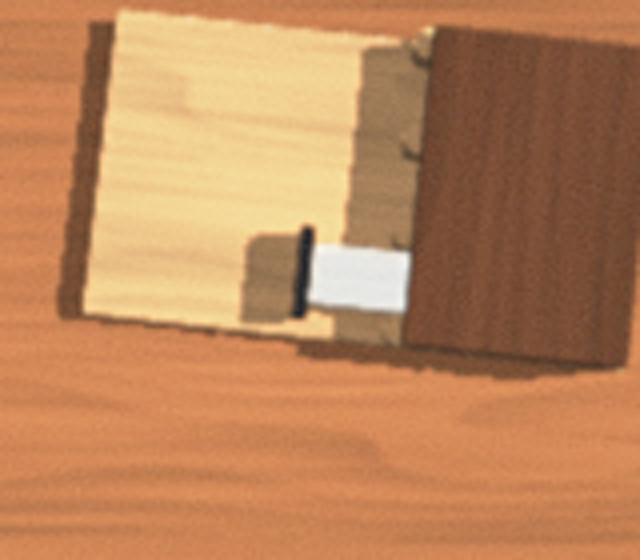

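The top view shows the rack with its x axis to image right (world -y) and the tube in the lowest bore, mouth2. The tube's plate is at about (275, 208) in the full image. Next I'll fit the rack pose from the roof and ledge corners.

```bash
sed -i "s/np.array(c\['rotation'\])@/Rotation.from_quat(c['rotation']).as_matrix()@/; 1a from scipy.spatial.transform import Rotation" h.py
python3 - <<'E'
from h import *
from scipy.optimize import least_squares
# crop2 px -> full ; c1 for rear
P=[((200+437/4,140+27/4),(12,106,92)),((200+404/4,140+345/4),(12,-106,92)),((200+627/4,140+366/4),(160,-106,92)),((90+535/1.95,100+101/1.95),(160,106,92)),
((200+118/4,140+11/4),(-205,106,30)),((200+84/4,140+315/4),(-205,-106,30))]
W=np.array([px2w('top',*p,r[2]/1e3)[:2] for p,r in P]);R=np.array([r[:2] for _,r in P])/1e3
f=lambda q:(np.c_[np.cos(q[2])*R[:,0]-np.sin(q[2])*R[:,1]+q[0],np.sin(q[2])*R[:,0]+np.cos(q[2])*R[:,1]+q[1]]-W).ravel()
s=least_squares(f,[.4,0,-1.57]);print(s.x,np.round(s.fun*1e3,1).reshape(-1,2))
q=s.x
def torack(w):
    d=w[:2]-q[:2];c,sn=np.cos(q[2]),np.sin(q[2]);return np.round([c*d[0]+sn*d[1],-sn*d[0]+c*d[1]],4)
for n,p,z in [('plate top outer far',(302,226),.078),('plate outer near',(293,318),.078),('body top at plate far',(316,244),.07),('body near plate',(308,304),.07),('body roof far',(411,251),.07),('body roof near',(407,312),.07)]:
    w=px2w('top',200+p[0]/4,140+p[1]/4,z);print(n,np.round(w,4),torack(w))
for n,u,v,z in [('glue',436-17,250,.08),('chest',450,185,.1)]: print(n,px2w('top',u,v,z))
st=status.get_state();print(st['clock'],st['position'],st['eef_rot'],vision.get_calibration('wrist'))
E
```

```text
[ 0.5705506  -0.04741041 -1.6684907 ] [[ 2.   1.5]
 [-0.4  0.9]
 [-2.1 -2.2]
 [ 0.5 -1.8]
 [ 0.3  0.8]
 [-0.3  0.7]]
plate top outer far [0.5427 0.0168 0.078 ] [-0.0612 -0.0339]
plate outer near [0.482  0.0224 0.078 ] [-0.0608 -0.0949]
body top at plate far [0.5315 0.0076 0.07  ] [-0.0509 -0.0442]
body near plate [0.4917 0.0126 0.07  ] [-0.0521 -0.0844]
body roof far [ 0.5272 -0.0554  0.07  ] [ 0.0122 -0.0424]
body roof near [ 0.4867 -0.0528  0.07  ] [ 0.0136 -0.0829]
glue [ 0.40455188 -0.35739193  0.08      ]
chest [ 0.57260361 -0.43362617  0.1       ]
0.7 [ 0.14177236 -0.60870573  0.24529812] [9.93461951e-01 1.14163708e-01 1.41356181e-05 8.42244274e-06] {'K': array([[306.56714618,   0.        , 273.85890853],
       [  0.        , 306.56714618, 210.40781197],
       [  0.        ,   0.        ,   1.        ]]), 'tool_from_camera': array([[ 4.45159869e-05,  9.48984396e-01,  3.15323030e-01,
         8.08300752e-02],
       [ 9.99999849e-01,  1.30535466e-04, -5.34030453e-04,
        -7.15546404e-04],
       [-5.47947406e-04,  3.15323006e-01, -9.48984247e-01,
        -1.29291130e-01],
       [ 0.00000000e+00,  0.00000000e+00,  0.00000000e+00,
         1.00000000e+00]])}
```

servo_tool([
  [[0.61,1.0,0],[0,0,0.033],-0.18],
  [[0.61,1.0,0],[0,0,0.033],-0.18],
  [[0.61,1.0,0],[0,0,0.033],-0.18],
])

```text
clock: 1.0
position: [0.2042, -0.5051, 0.2452]
eef_rot: [0.976, 0.218, 0.0, -0.001]
ft_force: [-0.5, 0.4, -0.6]
gripper_width: 0.05
grasp_force: 0.0
```

servo_tool([
  [[0.61,1.0,0],[0,0,0.033],-0.18],
  [[0.61,1.0,0],[0,0,0.033],-0.18],
  [[0.61,1.0,0],[0,0,0.033],-0.18],
])

```text
clock: 1.3
position: [0.265, -0.4054, 0.2454]
eef_rot: [0.948, 0.318, 0.0, -0.001]
ft_force: [-0.3, -0.7, -0.2]
gripper_width: 0.0501
grasp_force: 0.0
```

servo_tool([
  [[0.61,1.0,0],[0,0,0.033],-0.18],
  [[0.61,1.0,0],[0,0,0.033],-0.18],
  [[0.61,1.0,0],[0,0,0.033],-0.18],
])

```text
clock: 1.6
position: [0.3259, -0.3059, 0.2454]
eef_rot: [0.91, 0.414, 0.0, -0.0]
ft_force: [0.4, 0.3, -0.8]
gripper_width: 0.0504
grasp_force: 0.0
```

servo_tool([
  [[0.61,1.0,0],[0,0,0.033],-0.18],
  [[0.61,1.0,0],[0,0,0.033],-0.18],
  [[0.61,1.0,0],[0,0,0.033],-0.18],
])

```text
clock: 1.9
position: [0.3872, -0.2061, 0.2455]
eef_rot: [0.862, 0.506, 0.0, 0.0]
ft_force: [-0.5, -0.6, -0.3]
gripper_width: 0.0505
grasp_force: 0.0
```

servo_tool([
  [[0.61,1.0,0],[0,0,0.033],-0.18],
  [[0.61,1.0,0],[0,0,0.033],-0.18],
  [[0.61,1.0,0],[0,0,0.033],-0.18],
])

```text
clock: 2.2
position: [0.4487, -0.106, 0.2455]
eef_rot: [0.805, 0.593, 0.001, 0.0]
ft_force: [-0.9, -0.8, 0.2]
gripper_width: 0.0502
grasp_force: 0.0
```

servo_tool([
  [[0.61,1.0,0],[0,0,0.033],-0.18],
  [[0.61,1.0,0],[0,0,0.033],-0.18],
  [[0.61,1.0,0],[0,0,0.033],-0.18],
  [[0.61,1.0,0],[0,0,0.033],-0.18],
])

```text
clock: 2.6
position: [0.5093, -0.0069, 0.2453]
eef_rot: [0.74, 0.672, 0.0, 0.0]
ft_force: [0.6, -0.4, 0.4]
gripper_width: 0.0502
grasp_force: 0.0
```

```bash
cat >> h.py <<'E'
Q=[0.5706,-0.0474,-1.6685]
c_,s_=np.cos(Q[2]),np.sin(Q[2])
def torack(w): d=np.array(w[:2])-Q[:2];return np.round([1e3*(c_*d[0]+s_*d[1]),1e3*(-s_*d[0]+c_*d[1])],1)
def fromrack(x,y): return np.round([Q[0]+(c_*x-s_*y)/1e3,Q[1]+(s_*x+c_*y)/1e3],4)
def wpx(u,v,z,st):
    c=vision.get_calibration('wrist');K=c['K'];T=np.eye(4);T[:3,:3]=Rotation.from_quat(st['eef_rot']).as_matrix();T[:3,3]=st['position'];T=T@c['tool_from_camera']
    d=np.linalg.inv(K)@[u,v,1];d=T[:3,:3]@[d[0],-d[1],-d[2]];p=T[:3,3];return p+d*(z-p[2])/d[2]
E
python3 - <<'E'
from h import *
st=status.get_state();snap('wrist','w1.png')
E
```

```text
(no output)
```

View pics/w1.png

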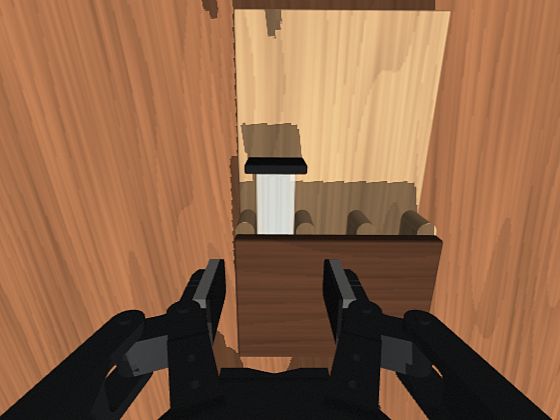

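```bash
python3 - <<'E'
from h import *
st=status.get_state()
for n,u,v,z in [('roofL',235,236.5,.092),('roofR',441.5,239,.092),('plate top inner L',247,174,.078),('plate top inner R',306,173,.078),('bodyL',257,175,.07),('bodyR',294.5,175,.07),('ledge cornerL',235,10,.03),('ledgeR',450,11,.03),('roof bodyL',259,235,.07),('roof bodyR',294,235,.07)]:
    w=wpx(u,v,z,st);print(n,np.round(w,4),torack(w))
print('tcp',torack(st['position']))
E
```

```text
roofL [ 0.4656 -0.044   0.092 ] [   6.9 -104.8]
roofR [ 0.6713 -0.0668  0.092 ] [  9.5 102.1]
plate top inner L [0.4839 0.0149 0.078 ] [-53.6 -92.4]
plate top inner R [0.5415 0.0103 0.078 ] [-54.6 -34.5]
bodyL [0.4929 0.0114 0.07  ] [-50.9 -83. ]
bodyR [0.5306 0.0077 0.07  ] [-50.9 -45.2]
ledge cornerL [0.4872 0.1671 0.03  ] [-205.3 -103.9]
ledgeR [0.6955 0.1461 0.03  ] [-204.8  105.4]
roof bodyL [ 0.4876 -0.0539  0.07  ] [ 14.6 -81.9]
roof bodyR [ 0.5251 -0.0576  0.07  ] [ 14.6 -44.3]
tcp [-33.1 -65.7]
```

The plate is at rack x ≈ -53 and y ≈ -64, with TCP at (-33, -66). Both cameras agree within about 3 mm. I'll descend with the fingers straddling the body.

servo_tool([
  [[0.012,0,-0.4],[0,0,0],-0.18],
  [[0.012,0,-0.8],[0,0,0],-0.18],
  [[0.012,0,-1.0],[0,0,0],-0.18],
  [[0.012,0,-1.0],[0,0,0],-0.18],
])

```text
clock: 3.05
position: [0.5072, -0.0096, 0.1431]
eef_rot: [0.741, 0.671, -0.002, -0.002]
ft_force: [1.0, -0.2, 0.6]
gripper_width: 0.0502
grasp_force: 0.0
```

servo_tool([
  [[0,0,-0.25],[0,0,0],-0.18],
  [[0,0,-0.5],[0,0,0],-0.18],
  [[0,0,-0.7],[0,0,0],-0.18],
  [[0,0,-0.82],[0,0,0],-0.18],
  [[0,0,-0.87],[0,0,0],-0.18],
])

```text
clock: 3.55
position: [0.5092, -0.0092, 0.0583]
eef_rot: [0.741, 0.671, 0.0, 0.0]
ft_force: [-0.2, 0.3, -0.3]
gripper_width: 0.0502
grasp_force: 0.0
```

servo_tool([
  [[0.003,0.03,0],[0,0,0],-0.1],
  [[0.006,0.06,0],[0,0,0],-0.1],
  [[0.009,0.09,0],[0,0,0],-0.1],
  [[0.012,0.12,0],[0,0,0],-0.1],
  [[0.015,0.15,0],[0,0,0],-0.1],
])

```text
clock: 4.05
position: [0.5108, 0.0064, 0.0588]
eef_rot: [0.741, 0.672, 0.0, 0.0]
ft_force: [-0.7, -4.5, 3.5]
gripper_width: 0.0466
grasp_force: 2.4
```

servo_tool([
  [[0.005,0.05,0],[0,0,0],-0.1],
  [[0.01,0.1,0],[0,0,0],-0.1],
  [[0.015,0.15,0],[0,0,0],-0.1],
  [[0.02,0.2,0],[0,0,0],-0.1],
  [[0.025,0.25,0],[0,0,0],-0.1],
])

```text
clock: 4.55
position: [0.513, 0.0317, 0.0583]
eef_rot: [0.741, 0.672, -0.0, 0.0]
ft_force: [-0.3, -4.2, 3.5]
gripper_width: 0.047
grasp_force: 2.4
```

servo_tool([
  [[0.006,0.06,0],[0,0,0],-0.1],
  [[0.013,0.13,0],[0,0,0],-0.1],
  [[0.02,0.2,0],[0,0,0],-0.1],
  [[0.027,0.27,0],[0,0,0],-0.1],
  [[0.034,0.34,0],[0,0,0],-0.1],
])

```text
clock: 5.05
position: [0.5163, 0.0658, 0.0583]
eef_rot: [0.741, 0.672, -0.0, -0.0]
ft_force: [-1.5, -5.3, 3.7]
gripper_width: 0.0467
grasp_force: 2.6
```

servo_tool([
  [[0.007,0.07,0],[0,0,0],-0.1],
  [[0.014,0.14,0],[0,0,0],-0.1],
  [[0.021,0.21,0],[0,0,0],-0.1],
  [[0.028,0.28,0],[0,0,0],-0.1],
  [[0.034,0.34,0],[0,0,0],-0.1],
])

```text
clock: 5.55
position: [0.5196, 0.0998, 0.0582]
eef_rot: [0.741, 0.672, -0.0, -0.0]
ft_force: [-0.0, -5.1, 4.1]
gripper_width: 0.0472
grasp_force: 2.6
```

```bash
python3 - <<'E'
from h import *
st=status.get_state();snap('wrist','w2.png');print(torack(st['position']),st['ft_force'])
a=snap('top','t2.png')[140:280,200:360,::-1];cv2.imwrite('pics/t2c.png',cv2.resize(a,None,fx=4,fy=4,interpolation=2))
E
```

```text
[-141.5  -65.1] [-0.014455   -5.14308254  4.08421052]
```

View pics/w2.png

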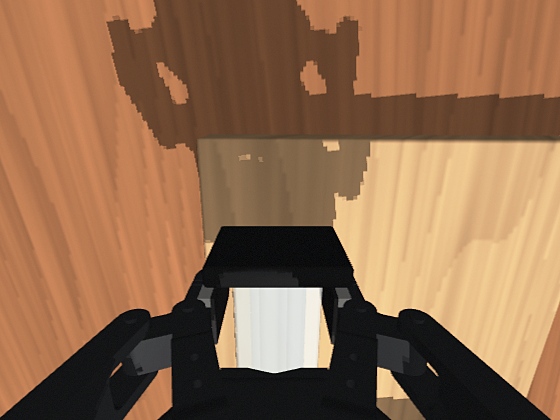

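servo_tool([
  [[-0.01,-0.1,0],[0,0,0],-0.1],
  [[-0.02,-0.2,0],[0,0,0],-0.1],
  [[-0.033,-0.33,0],[0,0,0],-0.1],
  [[-0.043,-0.44,0],[0,0,0],-0.1],
  [[-0.052,-0.53,0],[0,0,0],-0.05],
])

```text
clock: 6.15
position: [0.5144, 0.0448, 0.0583]
eef_rot: [0.741, 0.671, -0.0, -0.0]
ft_force: [-0.4, 0.8, 0.6]
gripper_width: 0.045
grasp_force: 0.0
```

servo_tool([
  [[0,0,0],[0,0,0],-0.02],
  [[0.03,-0.003,0],[0,0,0],-0.02],
  [[0.06,-0.006,0],[0,0,0],-0.02],
  [[0.1,-0.01,0],[0,0,0],-0.02],
  [[0.15,-0.015,0],[0,0,0],-0.02],
])

```text
clock: 6.65
position: [0.529, 0.0453, 0.0582]
eef_rot: [0.741, 0.672, -0.001, -0.001]
ft_force: [-5.8, 0.5, 2.9]
gripper_width: 0.0437
grasp_force: 2.3
```

servo_tool([
  [[0.06,-0.006,0],[0,0,0],-0.02],
  [[0.12,-0.012,0],[0,0,0],-0.02],
  [[0.18,-0.018,0],[0,0,0],-0.02],
  [[0.24,-0.024,0],[0,0,0],-0.02],
  [[0.3,-0.03,0],[0,0,0],-0.02],
])

```text
clock: 7.15
position: [0.5601, 0.0418, 0.0582]
eef_rot: [0.741, 0.672, 0.0, 0.0]
ft_force: [-3.1, 0.3, 0.8]
gripper_width: 0.0435
grasp_force: 1.6
```

servo_tool([
  [[0.06,-0.006,0],[0,0,0],-0.02],
  [[0.12,-0.012,0],[0,0,0],-0.02],
  [[0.17,-0.017,0],[0,0,0],-0.02],
  [[0.21,-0.02,0],[0,0,0],-0.02],
  [[0.21,-0.02,0],[0,0,0],-0.02],
])

```text
clock: 7.65
position: [0.5815, 0.0397, 0.0583]
eef_rot: [0.741, 0.672, 0.0, 0.0]
ft_force: [-1.0, 0.5, -0.5]
gripper_width: 0.0435
grasp_force: 0.0
```

```bash
python3 - <<'E'
from h import *
st=status.get_state();snap('wrist','w3.png');print(torack(st['position']),st['ft_force'],st['gripper_width'])
E
```

```text
[-87.7   2.3] [-1.00717622  0.47691665 -0.4998844 ] 0.043496334106338304
```

View pics/w3.png

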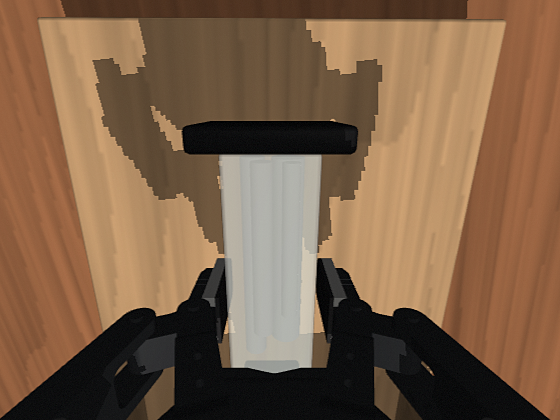

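The tube lies on the ledge in front of the middle bore. Its plate is at (184..357, 122..153), and its body runs from (221..321, 155) down to about (230..313, 365).

```bash
python3 - <<'E'
from h import *
st=status.get_state()
for n,u,v,z in [('plL',184,153,.078),('plR',356.5,153,.078),('bL',221,157,.07),('bR',321,157,.07),('bL far',229,350,.07),('bR far',313,350,.07),('ledgeL',38,18,.03),('ledgeR',505,20,.03)]:
    w=wpx(u,v,z,st);print(n,torack(w))
E
```

```text
plL [-154.4  -30.3]
plR [-154.4   30.9]
bL [-151.8  -18.7]
bR [-151.8   19.6]
bL far [-60.1 -19.9]
bR far [-60.1  20.2]
ledgeL [-207.8 -104. ]
ledgeR [-207.1  105.6]
```

servo_tool([
  [[-0.02,0,0],[0,0,0],-0.2],
  [[-0.02,0,0.2],[0,0,0],-0.2],
  [[-0.02,0,0.6],[0,0,0],-0.2],
  [[-0.02,0,0.65],[0,0,0],0],
  [[0.03,0.45,0.65],[0,0,0],0.29],
])

```text
clock: 8.2
position: [0.5845, 0.0818, 0.1249]
eef_rot: [0.742, 0.67, 0.001, 0.001]
ft_force: [1.2, 0.4, -0.8]
gripper_width: 0.0309
grasp_force: 0.0
```

servo_tool([
  [[0.04,0.48,0],[0,0,0],0.29],
  [[0.04,0.48,0],[0,0,0],0.29],
  [[0.04,0.48,-0.3],[0,0,0],0.29],
  [[0.04,0.48,-0.55],[0,0,0],0.29],
  [[0.04,0.48,-0.65],[0,0,0],0.29],
])

```text
clock: 8.7
position: [0.5862, 0.1326, 0.0561]
eef_rot: [0.741, 0.672, -0.001, -0.001]
ft_force: [-0.4, 0.2, 0.7]
gripper_width: 0.0303
grasp_force: 0.0
```

```bash
python3 - <<'E'
from h import *
st=status.get_state();a=snap('wrist','w4.png');print(torack(st['position']),st['position'],st['ft_force'],st['gripper_width'])
E
```

```text
[-180.7   -2. ] [0.58618939 0.13262573 0.05609456] [-0.3889455   0.22097794  0.72760421] 0.030257642594868055
```

View pics/w4.png

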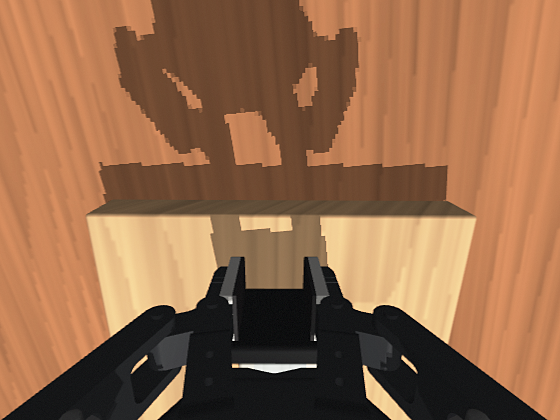

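Fingers are behind the plate, with the tube body visible beyond it at about (275, 370). I'll push gently toward the mouth.

servo_tool([
  [[0.015,-0.03,0],[0,0,0],0.29],
  [[0.012,-0.06,0],[0,0,0],0.29],
  [[0.009,-0.09,0],[0,0,0],0.29],
  [[0.006,-0.12,0],[0,0,0],0.29],
  [[0.003,-0.16,0],[0,0,0],0.29],
])

```text
clock: 9.25
position: [0.5884, 0.1168, 0.0591]
eef_rot: [0.741, 0.672, 0.001, 0.0]
ft_force: [1.4, 4.5, 4.6]
gripper_width: 0.0304
grasp_force: 2.4
```

servo_tool([
  [[-0.004,-0.04,0],[0,0,0],0.29],
  [[-0.008,-0.08,0],[0,0,0],0.29],
  [[-0.012,-0.12,0],[0,0,0],0.29],
  [[-0.016,-0.16,0],[0,0,0],0.29],
])

```text
clock: 9.65
position: [0.5862, 0.1004, 0.0583]
eef_rot: [0.741, 0.672, 0.0, 0.0]
ft_force: [0.8, 5.2, 3.7]
gripper_width: 0.0303
grasp_force: 2.4
```

servo_tool([
  [[-0.005,-0.05,0],[0,0,0],0.29],
  [[-0.01,-0.1,0],[0,0,0],0.29],
  [[-0.015,-0.15,0],[0,0,0],0.29],
  [[-0.02,-0.2,0],[0,0,0],0.29],
  [[-0.025,-0.25,0],[0,0,0],0.29],
])

```text
clock: 10.15
position: [0.5837, 0.0753, 0.0583]
eef_rot: [0.741, 0.672, -0.0, -0.0]
ft_force: [0.4, 4.1, 3.3]
gripper_width: 0.0304
grasp_force: 2.4
```

servo_tool([
  [[-0.005,-0.05,0],[0,0,0],0.29],
  [[-0.01,-0.1,0],[0,0,0],0.29],
  [[-0.015,-0.15,0],[0,0,0],0.29],
  [[-0.02,-0.2,0],[0,0,0],0.29],
  [[-0.025,-0.25,0],[0,0,0],0.29],
])

```text
clock: 10.65
position: [0.5812, 0.0504, 0.0583]
eef_rot: [0.741, 0.672, -0.0, -0.0]
ft_force: [0.8, 5.4, 4.4]
gripper_width: 0.0304
grasp_force: 2.4
```

```bash
python3 - <<'E'
from h import *
st=status.get_state();print(torack(st['position']),st['ft_force'])
a=snap('top','t5.png')[130:270,200:360,::-1];cv2.imwrite('pics/t5c.png',cv2.resize(a,None,fx=4,fy=4,interpolation=2))
E
```

```text
[-98.3   1. ] [0.75275828 5.38654528 4.37236277]
```

View pics/t5c.png

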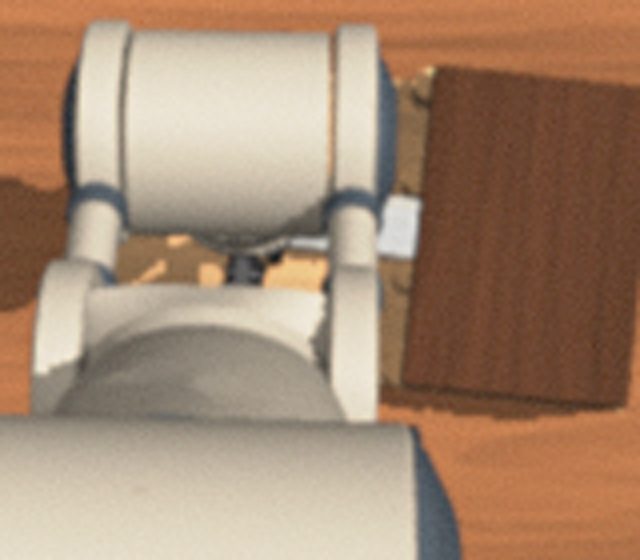

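The arm hides most of the tube, but its body enters the middle bore at about (400, 225) in the crop, with the foot ~63 mm in. I'll feel forward in small steps.

servo_tool([
  [[-0.003,-0.03,0],[0,0,0],0.29],
  [[-0.005,-0.05,0],[0,0,0],0.29],
  [[-0.007,-0.07,0],[0,0,0],0.29],
  [[-0.008,-0.08,0],[0,0,0],0.29],
])

```text
clock: 11.1
position: [0.5804, 0.0427, 0.0582]
eef_rot: [0.741, 0.672, -0.0, -0.0]
ft_force: [0.2, 3.7, 1.0]
gripper_width: 0.0305
grasp_force: 1.8
```

servo_tool([
  [[-0.001,-0.01,0],[0,0,0],0.29],
  [[-0.002,-0.02,0],[0,0,0],0.29],
])

```text
clock: 11.3
position: [0.5802, 0.0408, 0.0582]
eef_rot: [0.741, 0.672, -0.0, -0.0]
ft_force: [0.8, 3.1, 0.1]
gripper_width: 0.0305
grasp_force: 1.6
```

servo_tool([
  [[-0.001,-0.01,0],[0,0,0],0.29],
  [[-0.002,-0.02,0],[0,0,0],0.29],
  [[-0.0025,-0.025,0],[0,0,0],0.29],
])

```text
clock: 11.6
position: [0.5799, 0.0382, 0.0582]
eef_rot: [0.741, 0.672, -0.0, -0.0]
ft_force: [-0.1, 3.4, -0.4]
gripper_width: 0.0304
grasp_force: 1.4
```

servo_tool([
  [[-0.001,-0.01,0],[0,0,0],0.29],
  [[-0.002,-0.02,0],[0,0,0],0.29],
  [[-0.0025,-0.025,0],[0,0,0],0.29],
])

```text
clock: 11.9
position: [0.5798, 0.036, 0.0583]
eef_rot: [0.741, 0.672, 0.0, -0.0]
ft_force: [1.8, 9.7, -1.2]
gripper_width: 0.0305
grasp_force: 4.7
```

servo_tool([
  [[0,-0.005,0],[0,0,0],0.29],
  [[-0.001,-0.01,0],[0,0,0],0.29],
])

```text
clock: 12.1
position: [0.5799, 0.0358, 0.0583]
eef_rot: [0.741, 0.671, 0.001, -0.0]
ft_force: [2.0, 20.6, -0.4]
gripper_width: 0.0302
grasp_force: 9.9
```

It stalled with the force rising to 20 N at a foot depth of ~77 mm, so the middle bore is shallow and the deep one must be mouth0 (y=+64). I'll back off, go over the plate and hook it again.

servo_tool([
  [[0.003,0.03,0],[0,0,0],0.29],
  [[0.006,0.06,0.1],[0,0,0],0.29],
  [[0.006,0.06,0.55],[0,0,0],0.29],
  [[0.006,0.06,0.67],[0,0,0],0.1],
  [[0.006,0.06,0.67],[0,0,0],-0.18],
])

```text
clock: 12.6
position: [0.5816, 0.0407, 0.1279]
eef_rot: [0.741, 0.672, 0.002, 0.002]
ft_force: [-0.2, 0.7, -0.6]
gripper_width: 0.0502
grasp_force: 0.0
```

servo_tool([
  [[-0.045,-0.46,0],[0,0,0],-0.2],
  [[-0.045,-0.46,0],[0,0,0],-0.2],
  [[-0.045,-0.46,-0.2],[0,0,0],-0.2],
  [[-0.045,-0.46,-0.5],[0,0,0],-0.2],
  [[-0.045,-0.46,-0.67],[0,0,0],-0.2],
])

```text
clock: 13.1
position: [0.5745, -0.0052, 0.056]
eef_rot: [0.741, 0.671, -0.001, -0.001]
ft_force: [-0.3, 0.2, -0.8]
gripper_width: 0.0513
grasp_force: 0.0
```

servo_tool([
  [[0.003,0.03,0],[0,0,0],-0.1],
  [[0.006,0.06,0],[0,0,0],-0.1],
  [[0.009,0.09,0],[0,0,0],-0.1],
  [[0.012,0.12,0],[0,0,0],-0.1],
  [[0.015,0.15,0],[0,0,0],-0.1],
])

```text
clock: 13.6
position: [0.5778, 0.0098, 0.0591]
eef_rot: [0.741, 0.672, 0.0, 0.001]
ft_force: [0.1, -5.1, 4.5]
gripper_width: 0.0469
grasp_force: 2.5
```

servo_tool([
  [[0.006,0.06,0],[0,0,0],-0.1],
  [[0.012,0.12,0],[0,0,0],-0.1],
  [[0.018,0.18,0],[0,0,0],-0.1],
  [[0.024,0.24,0],[0,0,0],-0.1],
  [[0.03,0.3,0],[0,0,0],-0.1],
])

```text
clock: 14.1
position: [0.5803, 0.0402, 0.0584]
eef_rot: [0.741, 0.672, 0.0, 0.0]
ft_force: [-1.5, -5.2, 3.5]
gripper_width: 0.047
grasp_force: 2.4
```

servo_tool([
  [[0.006,0.06,0],[0,0,0],-0.1],
  [[0.012,0.12,0],[0,0,0],-0.1],
  [[0.018,0.18,0],[0,0,0],-0.1],
  [[0.024,0.24,0],[0,0,0],-0.1],
  [[0.03,0.3,0],[0,0,0],-0.1],
])

```text
clock: 14.6
position: [0.5833, 0.0703, 0.0583]
eef_rot: [0.741, 0.672, -0.0, 0.0]
ft_force: [-0.4, -5.7, 4.4]
gripper_width: 0.0468
grasp_force: 2.5
```

servo_tool([
  [[0.006,0.06,0],[0,0,0],-0.1],
  [[0.012,0.12,0],[0,0,0],-0.1],
  [[0.018,0.18,0],[0,0,0],-0.1],
  [[0.023,0.23,0],[0,0,0],-0.1],
  [[0.024,0.24,0],[0,0,0],-0.1],
])

```text
clock: 15.1
position: [0.5856, 0.0944, 0.0582]
eef_rot: [0.741, 0.672, -0.0, -0.0]
ft_force: [-0.4, -5.6, 4.4]
gripper_width: 0.0468
grasp_force: 2.7
```

servo_tool([
  [[-0.01,-0.1,0],[0,0,0],-0.1],
  [[-0.02,-0.2,0],[0,0,0],-0.1],
  [[-0.033,-0.33,0],[0,0,0],-0.1],
  [[-0.043,-0.44,0],[0,0,0],-0.1],
  [[-0.052,-0.53,0],[0,0,0],-0.05],
])

```text
clock: 15.6
position: [0.5803, 0.0393, 0.0582]
eef_rot: [0.741, 0.671, -0.0, -0.0]
ft_force: [0.5, 0.3, 0.1]
gripper_width: 0.0447
grasp_force: 0.0
```

servo_tool([
  [[0,0,0],[0,0,0],-0.02],
  [[0.03,-0.003,0],[0,0,0],-0.02],
  [[0.06,-0.006,0],[0,0,0],-0.02],
  [[0.1,-0.01,0],[0,0,0],-0.02],
  [[0.15,-0.015,0],[0,0,0],-0.02],
])

```text
clock: 16.1
position: [0.5953, 0.0398, 0.0582]
eef_rot: [0.741, 0.672, -0.0, -0.0]
ft_force: [-4.4, -0.1, 2.9]
gripper_width: 0.0432
grasp_force: 2.1
```

servo_tool([
  [[0.06,-0.006,0],[0,0,0],-0.02],
  [[0.12,-0.012,0],[0,0,0],-0.02],
  [[0.18,-0.018,0],[0,0,0],-0.02],
  [[0.24,-0.024,0],[0,0,0],-0.02],
  [[0.3,-0.03,0],[0,0,0],-0.02],
])

```text
clock: 16.6
position: [0.626, 0.0363, 0.0582]
eef_rot: [0.741, 0.672, -0.0, -0.0]
ft_force: [-3.9, 0.5, 2.0]
gripper_width: 0.0439
grasp_force: 1.9
```

servo_tool([
  [[0.06,-0.006,0],[0,0,0],-0.02],
  [[0.12,-0.012,0],[0,0,0],-0.02],
  [[0.17,-0.017,0],[0,0,0],-0.02],
  [[0.2,-0.02,0],[0,0,0],-0.02],
  [[0.2,-0.02,0],[0,0,0],-0.02],
])

```text
clock: 17.1
position: [0.6462, 0.0342, 0.0583]
eef_rot: [0.741, 0.672, 0.0, 0.0]
ft_force: [0.2, 0.5, 0.5]
gripper_width: 0.0435
grasp_force: 0.0
```

```bash
python3 - <<'E'
from h import *
st=status.get_state();snap('wrist','w6.png');print(torack(st['position']),st['ft_force'],st['gripper_width'])
E
```

```text
[-88.6  67.3] [0.22915882 0.50620753 0.54175876] 0.043507332117646
```

View pics/w6.png

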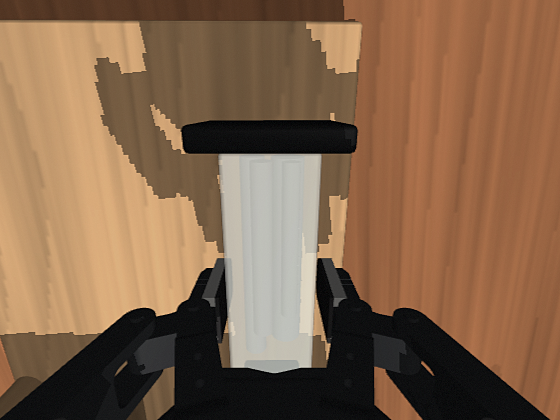

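The tube lies straight at y≈65, with the plate at (183..357, 122..153), the same relative to the tool as before. I'll move behind the plate and push.

servo_tool([
  [[-0.02,0,0],[0,0,0],-0.2],
  [[-0.02,0,0.2],[0,0,0],-0.2],
  [[-0.02,0,0.6],[0,0,0],-0.2],
  [[-0.02,0,0.65],[0,0,0],0],
  [[0.03,0.45,0.65],[0,0,0],0.29],
])

```text
clock: 17.65
position: [0.6496, 0.0759, 0.1253]
eef_rot: [0.742, 0.67, 0.001, 0.002]
ft_force: [0.6, 1.2, -0.2]
gripper_width: 0.0306
grasp_force: 0.0
```

servo_tool([
  [[0.04,0.48,0],[0,0,0],0.29],
  [[0.04,0.48,0],[0,0,0],0.29],
  [[0.04,0.48,-0.3],[0,0,0],0.29],
  [[0.04,0.48,-0.55],[0,0,0],0.29],
  [[0.04,0.48,-0.65],[0,0,0],0.29],
])

```text
clock: 18.15
position: [0.6511, 0.1271, 0.056]
eef_rot: [0.741, 0.672, -0.001, -0.001]
ft_force: [-0.9, -0.2, -0.1]
gripper_width: 0.0304
grasp_force: 0.0
```

servo_tool([
  [[0.012,-0.03,0],[0,0,0],0.29],
  [[0.009,-0.06,0],[0,0,0],0.29],
  [[0.006,-0.09,0],[0,0,0],0.29],
  [[0.003,-0.12,0],[0,0,0],0.29],
  [[0,-0.16,0],[0,0,0],0.29],
])

```text
clock: 18.65
position: [0.6531, 0.1114, 0.0594]
eef_rot: [0.741, 0.672, 0.001, 0.0]
ft_force: [0.6, 5.1, 3.8]
gripper_width: 0.0307
grasp_force: 2.5
```

servo_tool([
  [[-0.003,-0.03,0],[0,0,0],0.29],
  [[-0.006,-0.06,0],[0,0,0],0.29],
  [[-0.009,-0.09,0],[0,0,0],0.29],
  [[-0.012,-0.12,0],[0,0,0],0.29],
])

```text
clock: 19.05
position: [0.6513, 0.0991, 0.0585]
eef_rot: [0.741, 0.672, 0.0, 0.0]
ft_force: [1.5, 4.5, 4.2]
gripper_width: 0.0303
grasp_force: 2.4
```

servo_tool([
  [[-0.004,-0.04,0],[0,0,0],0.29],
  [[-0.008,-0.08,0],[0,0,0],0.29],
  [[-0.012,-0.12,0],[0,0,0],0.29],
  [[-0.016,-0.16,0],[0,0,0],0.29],
  [[-0.02,-0.2,0],[0,0,0],0.29],
])

```text
clock: 19.55
position: [0.6492, 0.0789, 0.0583]
eef_rot: [0.741, 0.672, -0.0, -0.0]
ft_force: [0.1, 5.4, 4.2]
gripper_width: 0.0302
grasp_force: 2.4
```

servo_tool([
  [[-0.005,-0.05,0],[0,0,0],0.29],
  [[-0.01,-0.1,0],[0,0,0],0.29],
  [[-0.015,-0.15,0],[0,0,0],0.29],
  [[-0.02,-0.2,0],[0,0,0],0.29],
  [[-0.025,-0.25,0],[0,0,0],0.29],
])

```text
clock: 20.05
position: [0.6467, 0.0538, 0.0583]
eef_rot: [0.741, 0.672, -0.0, -0.0]
ft_force: [1.0, 4.6, 3.3]
gripper_width: 0.0301
grasp_force: 2.4
```

servo_tool([
  [[-0.005,-0.05,0],[0,0,0],0.29],
  [[-0.01,-0.1,0],[0,0,0],0.29],
  [[-0.014,-0.14,0],[0,0,0],0.29],
  [[-0.017,-0.17,0],[0,0,0],0.29],
  [[-0.02,-0.2,0],[0,0,0],0.29],
])

```text
clock: 20.55
position: [0.6447, 0.0341, 0.0583]
eef_rot: [0.741, 0.672, -0.0, -0.0]
ft_force: [0.6, 4.8, 2.8]
gripper_width: 0.03
grasp_force: 2.4
```

servo_tool([
  [[-0.001,-0.01,0],[0,0,0],0.29],
  [[-0.002,-0.02,0],[0,0,0],0.29],
  [[-0.003,-0.03,0],[0,0,0],0.29],
])

```text
clock: 20.85
position: [0.6444, 0.0313, 0.0582]
eef_rot: [0.741, 0.672, -0.0, -0.0]
ft_force: [1.1, 4.4, 4.3]
gripper_width: 0.0302
grasp_force: 2.3
```

servo_tool([
  [[-0.001,-0.01,0],[0,0,0],0.29],
  [[-0.002,-0.02,0],[0,0,0],0.29],
  [[-0.003,-0.03,0],[0,0,0],0.29],
])

```text
clock: 21.15
position: [0.6442, 0.0282, 0.0583]
eef_rot: [0.741, 0.672, 0.0, 0.0]
ft_force: [-0.4, 2.6, 3.5]
gripper_width: 0.0304
grasp_force: 2.3
```

servo_tool([
  [[-0.002,-0.02,0],[0,0,0],0.29],
  [[-0.004,-0.04,0],[0,0,0],0.29],
])

```text
clock: 21.35
position: [0.6437, 0.0241, 0.0582]
eef_rot: [0.741, 0.672, -0.0, -0.0]
ft_force: [0.4, 4.1, 2.4]
gripper_width: 0.0305
grasp_force: 2.2
```

servo_tool([
  [[-0.003,-0.03,0],[0,0,0],0.29],
  [[-0.006,-0.06,0],[0,0,0],0.29],
  [[-0.01,-0.1,0],[0,0,0],0.29],
  [[-0.014,-0.14,0],[0,0,0],0.29],
  [[-0.018,-0.18,0],[0,0,0],0.29],
])

```text
clock: 21.85
position: [0.6419, 0.0058, 0.0583]
eef_rot: [0.741, 0.672, -0.0, 0.0]
ft_force: [0.1, 3.8, 3.0]
gripper_width: 0.0301
grasp_force: 2.2
```

servo_tool([
  [[-0.006,-0.06,0],[0,0,0],0.29],
  [[-0.012,-0.12,0],[0,0,0],0.29],
  [[-0.018,-0.18,0],[0,0,0],0.29],
  [[-0.024,-0.24,0],[0,0,0],0.29],
  [[-0.028,-0.29,0],[0,0,0],0.29],
])

```text
clock: 22.35
position: [0.639, -0.0233, 0.0582]
eef_rot: [0.741, 0.672, -0.0, -0.0]
ft_force: [0.5, 3.8, 2.0]
gripper_width: 0.0303
grasp_force: 2.1
```

servo_tool([
  [[-0.001,-0.01,0],[0,0,0],0.29],
  [[-0.002,-0.02,0],[0,0,0],0.29],
  [[-0.003,-0.03,0],[0,0,0],0.29],
])

```text
clock: 22.65
position: [0.6388, -0.0256, 0.0583]
eef_rot: [0.741, 0.672, -0.0, -0.0]
ft_force: [0.7, 3.6, 1.8]
gripper_width: 0.0304
grasp_force: 2.1
```

servo_tool([
  [[-0.001,-0.01,0],[0,0,0],0.29],
  [[-0.002,-0.02,0],[0,0,0],0.29],
  [[-0.003,-0.03,0],[0,0,0],0.29],
])

```text
clock: 22.95
position: [0.6386, -0.0287, 0.0583]
eef_rot: [0.741, 0.672, -0.0, 0.0]
ft_force: [0.8, 2.7, 2.1]
gripper_width: 0.0301
grasp_force: 2.0
```

servo_tool([
  [[-0.001,-0.01,0],[0,0,0],0.29],
  [[-0.002,-0.02,0],[0,0,0],0.29],
])

```text
clock: 23.15
position: [0.6384, -0.0306, 0.0583]
eef_rot: [0.741, 0.672, 0.0, -0.0]
ft_force: [1.1, 13.3, 2.7]
gripper_width: 0.0306
grasp_force: 7.0
```

servo_tool([
  [[0,-0.005,0],[0,0,0],0.29],
  [[0,-0.008,0],[0,0,0],0.29],
])

```text
clock: 23.35
position: [0.6383, -0.0306, 0.0583]
eef_rot: [0.741, 0.672, 0.0, -0.0]
ft_force: [1.4, 15.7, 2.3]
gripper_width: 0.0304
grasp_force: 7.5
```

Stalled against the noses. I'll back off, rise and check with the cameras.

servo_tool([
  [[0.002,0.02,0],[0,0,0],0.29],
  [[0.01,0.1,0],[0,0,0],0.29],
  [[0.02,0.2,0.2],[0,0,0],0.29],
  [[0.03,0.3,0.7],[0,0,0],0.29],
  [[0.03,0.3,1.0],[0,0,0],0.29],
])

```text
clock: 23.85
position: [0.6418, -0.0003, 0.1606]
eef_rot: [0.741, 0.672, 0.0, 0.0]
ft_force: [0.7, 0.4, 0.8]
gripper_width: 0.0302
grasp_force: 0.0
```

servo_tool([
  [[0,0.3,0.5],[0,0,0],0.29],
  [[0,0.3,0.7],[0,0,0],0.29],
  [[0,0.3,0.7],[0,0,0],0.29],
])

```text
clock: 24.15
position: [0.6431, 0.0295, 0.2326]
eef_rot: [0.74, 0.672, 0.002, 0.002]
ft_force: [0.7, 0.4, 0.1]
gripper_width: 0.0302
grasp_force: 0.0
```

```bash
python3 - <<'E'
from h import *
st=status.get_state();a=snap('wrist','w7.png');print(torack(st['position']),st['position'],st['ft_force'])
E
```

```text
[-83.6  64.6] [0.64309153 0.0295051  0.2325622 ] [0.660554   0.43518234 0.07066568]
```

View pics/w7.png

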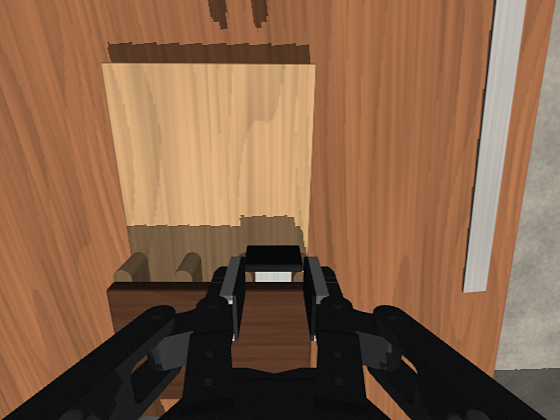

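```bash
python3 - <<'E'
from h import *
st=status.get_state();a=cv2.imread('pics/w7.png')
print(a[240:296,275].astype(int).sum(1).tolist());print(a[240:300,190].astype(int).sum(1).tolist())
for n,u,v,z in [('plate inner top',275,270.5,.078),('plate outer top',275,264,.078),('roof',150,290,.092),('roof',210,291,.092),('ledgeL',102,64,.03),('ledgeR',316,65,.03)]: print(n,torack(wpx(u,v,z,st)))
E
```

```text
[281, 279, 285, 286, 292, 150, 7, 31, 12, 23, 24, 36, 25, 16, 21, 30, 24, 26, 28, 31, 22, 14, 30, 32, 43, 75, 92, 91, 105, 98, 72, 164, 651, 592, 583, 580, 579, 581, 581, 584, 602, 602, 3, 46, 66, 70, 64, 58, 68, 85, 103, 133, 182, 174, 167, 162]
[294, 296, 295, 295, 298, 294, 294, 297, 297, 298, 303, 307, 224, 173, 191, 190, 198, 193, 193, 195, 189, 194, 193, 192, 195, 199, 196, 193, 199, 200, 202, 201, 191, 182, 223, 266, 304, 298, 296, 287, 296, 273, 26, 56, 59, 66, 56, 68, 62, 87, 119, 135, 176, 171, 169, 160, 159, 165, 159, 171]
plate inner top [-5.4 65.1]
plate outer top [-12.9  65.1]
roof [  8.6 -60.5]
roof [ 9.9 -0.4]
ledgeL [-205.6 -103.5]
ledgeR [-204.9  105.3]
```

```bash
python3 - <<'E'
from h import *
st=status.get_state()
print('roof underside front z74',torack(wpx(275,281.8,.074,st)),torack(wpx(190,281.7,.074,st)),'plate inner',torack(wpx(275,271.3,.078,st)),'plate outer bottom',torack(wpx(275,245.3,.030,st)), 'mid nose tips', torack(wpx(190,281.5,.03,st)))
snap('top','t8.png');a=snap('side','s8.png')
for n in('top','side'): vision.camera(n);print([(np.round(d['box'],1),d['score']) for d in models.spot_in(n,'tube')[:2]])
t=cv2.imread('pics/t8.png')[130:220,230:330];t=cv2.resize(t,None,fx=4,fy=4,interpolation=2)
w=cv2.resize(cv2.imread('pics/w7.png')[230:300,110:330],None,fx=3.6,fy=3.2,interpolation=2)
o=np.zeros((590,800,3),np.uint8);o[:t.shape[0],:t.shape[1]]=t;o[362:362+w.shape[0],:w.shape[1]]=w[:228];cv2.imwrite('pics/o8.png',o)
E
```

```text
roof underside front z74 [10.5 65.2] [ 10.2 -25.1] plate inner [-4.4 65.1] plate outer bottom [-11.6  65.5] mid nose tips [ 36.9 -38.6]
[]
[(array([237.9, 172.6,  22.5,  21.5]), 0.89)]
```

View pics/o8.png

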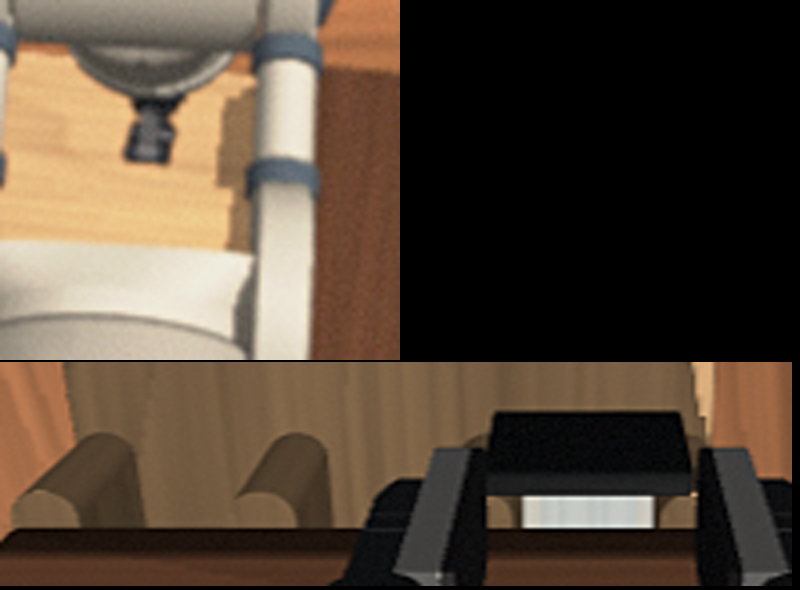

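```bash
python3 - <<'E'
from h import *
st=status.get_state();a=cv2.imread('pics/w7.png').astype(int).sum(2)
for u in(188,190,192,194): print(u,a[246:258,u].tolist())
for u in (134,138,142):print(u,a[246:258,u].tolist())
for v in(251.5,252,252.5): print(v,torack(wpx(192,v,.03,st)),torack(wpx(140,v,.03,st)))
print(torack(wpx(275,245.3,.03,st)))
E
```

```text
188 [304, 307, 309, 309, 313, 317, 320, 179, 164, 183, 179, 189]
190 [294, 297, 297, 298, 303, 307, 224, 173, 191, 190, 198, 193]
192 [292, 295, 294, 295, 294, 300, 202, 183, 194, 192, 189, 195]
194 [302, 302, 299, 304, 303, 307, 248, 182, 193, 193, 197, 190]
134 [284, 285, 284, 284, 283, 292, 273, 178, 168, 184, 189, 193]
138 [263, 266, 269, 267, 270, 268, 193, 192, 189, 193, 189, 193]
142 [269, 270, 274, 270, 271, 278, 265, 197, 193, 196, 199, 201]
251.5 [ -4.2 -34.4] [ -4.2 -95.5]
252 [ -3.5 -34.4] [ -3.5 -95.6]
252.5 [ -2.9 -34.5] [ -2.9 -95.7]
[-12.2  63.1]
```

```bash
python3 -c "
from h import *
print(ctrl.sign_off())"
```

```text
the job is handed in; nothing more can be done
None
```

The tube is in the deep bore, mouth0 (rack y = +64 mm), pushed in until it stopped; the final image puts the end plate against the fin noses to within about 1–2 mm, and the job is handed in (no verdict was returned).

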